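# Stop the bench sander with its long stop bar

### The arm

A 6-joint arm with a two-finger parallel gripper is mounted at the origin on the work surface. World frame = base frame: x ahead of the robot, y to its left, z up, the work surface at z = 0. Lengths are in m, angles in degrees, forces in N, time in s.
With the tool pointing down it reaches from about 0.3 to 0.75 m from the base axis. Payload 8.5 kg.
Tool frame: the origin (TCP) lies midway between the tips of the shut fingers; the grasp point (between the pads) lies 19 mm behind it; z points along the fingers, y is the line along which they close (so a half turn about z gives the same grasp; the last joint's range is limited). The gripper opens to 85 mm and grips with 20 to 120 N. Pads are 22 mm wide; open, the fingers measure 114 mm over their backs; the gripper's body (76 mm by 85 mm) begins 54 mm behind the grasp point. The pads swing forward as they close: fully open they stand 13 mm farther back than shut.
Start: joints at [59.399, 21.807, 74.336, -0, 83.858, -12.336], TCP at [0.172, 0.522, 0.231] pointing down, gripper open.
Joint ranges: [-178.18, 178.18], [-50.72, 133.34], [12.68, 142.11], [-81.47, 261.47], [9.98, 163.14], [-165.26, 165.26]. Speed limits (degrees/s): [136.94, 136.94, 180, 180, 180, 180].

### API

Orientations are given as a 3x3 rotation matrix whose columns are the frame's x, y, z axes.
In Python, from rig import env, get_image, close_job gives the robot as it stands.
- The arm moves only by the tool step_arm, never from a script. Its argument "targets" is a list of rows, each a list of 2 entries, a list of its own where there are three numbers: the shift along the tool's x, y, z as a fraction of full scale, then the turn, a rotation vector about the tool's x, y, z as a fraction of full scale. In form: [[[x, y, z], [wx, wy, wz]], ...]. A call has 1 to 10 rows; each row is the pose to reach, as a shift and turn from the pose commanded when the call began, along the tool's axes at that moment; what a row does not reach only later rows make up. Full scale, the value 1, is 0.3 m for a shift and 45 degrees for a turn. A row lasts 1/12 s, in which the tool goes at most 41.7 mm and 7.16 degrees, less where a joint would pass 70% of its speed; a pose out of reach is approached as far as the arm can. A call with a number of a shift or a turn outside -1 to 1 is refused whole. A call with a gripper value outside its range is refused whole. "jaw" is the finger opening in mm, from 0 to 85.4, set as the call begins (left out, the last holds). The fingers move at their own pace and stop on an object; "grip_force" is the grip in N (left out, the last holds). Time passes only in rows, so rows that repeat a pose let the fingers close. It gives the time, the measured TCP pose, the force, the opening and the grip force at its end, in the units of the state.
- env.observe(): the state, without advancing time (a new reading comes with each control period).
- get_image(name): name is "side" or "top"; returns a dict with "img" (400x640x3 uint8, red, green, blue), "z_map" (400x640 float32, m along the optical axis (not along the pixel's ray), 0 where there is no reading), "intrinsics" (3x3 intrinsics, pixels), "D" ([k1, k2, p1, p2, k3] as OpenCV has them; the pictures are not rectified), "rvec" (rotation vector, rad) and "tvec" (3), from world to camera coordinates, as OpenCV has them. Camera axes: x right, y down, z forward; pixel columns grow to the right and rows downward; lengths in m; the calibration is good to about 2 mm. A picture is of the moment at which its call begins.
- close_job(): hands the job in; it is judged then, once.
The state is a dict: "time_s": time; "q": joint angles; "qvel": joint speeds; "joint_efforts": joint torques, N m; "position": TCP position; "tool_rot": TCP orientation; "ft_force": force on the tool from outside, world axes, zero at the start; "wrist_torque": the same for the moment, N m; "grip_width": finger opening in m; "gripper_force": force on a finger pad.
Only numpy, scipy, OpenCV 4.12 (cv2) and the standard library are available. Lean on these libraries where they do the work, as an engineer would, in place of code of your own. Each camera call takes 0.05 s, during which the arm holds its last target. There are 200 camera calls.

### The job

Switch the sander off: press the long stop bar at its middle, straight down, until it is fully home, keeping both its ends level as it goes, then let go and leave it down. Leave the short start bar beside it as it is.

Things in the scene. Friction and masses are not known exactly. Their poses are not given: they have to be found in the camera images.
- long_bar (a point): Middle of the top face of the long stop bar: flat aluminium 320 x 36 x 12 mm, along y; x points across it to its hinge, z out of its top. It stands raised on two arms in front of a grey box 380 mm long and 75 mm high, bolted to the bench on the left or right, turned up to 0.35 rad. Fully up, the top is about 84 mm above the bench and tilted 0.2 rad, lower to the hinge side; home is 27 mm lower.
- long_press (a joint): Swing of the long bar on its hinge, which runs parallel to it, 90 mm behind its centreline and 60 mm above the bench. rad: 0 = fully up, 0.30 = fully home on its stops; starts at 0 to 0.05. Stiff hinge, no return spring: 6 to 10 N on the bar's middle moves it and it stays where it is left.
- long_rock (a joint): Rocking of the long bar about its middle, rad: 0 = both ends level with each other. A centring spring of 10 N m/rad keeps it level; a push away from the middle dips the near end and raises the other (10 N at 80 mm from the middle: 0.08 rad).
- short_bar (a point): Middle of the top face of the short start bar: same make, height and axes as the long bar but only 140 mm long, on a grey box 200 mm long, on the other side of the bench. It moves down as easily as the long one and must be left alone.

How it is judged:
By the outcome, as a careful person would: the job done as asked, in the order asked, and still so for the second after the job is handed in, with the robot touching nothing.
It also fails if it takes over 29 s, if anything falls off the work surface, if the arm or the gripper's body presses on something with over 40 N, if the wrist force passes 120 N, or if a joint passes its speed limit or range.

## Working session

There is one attempt and no reset: what is moved stays moved. The work goes in short steps, Python scripts to look and compute and a tool call to move; the robot and the scene stay as the last step left them, time stands still between calls to the robot, and variables do not carry over. Pictures are saved under pics/ and viewed, at most 10 in all, crops included, and the job is handed in when it is done.

Besides the shell and the picture viewer there is one more tool, called in YAML: its name, and indented under it one key for each argument. step_arm: Moves the arm, as the interface text tells. Its arguments: {"type":"object","properties":{"targets":{"type":"array","items":{"type":"array"}},"jaw":{"type":"number"},"grip_force":{"type":"number"}},"required":["targets"]}

```bash
mkdir -p pics
cat > h.py <<'E'
import numpy as np, cv2
from rig import env,get_image,close_job
def cloud(d):
    K=d["intrinsics"];z=d["z_map"];h,w=z.shape
    u,v=np.meshgrid(np.arange(w),np.arange(h))
    p=cv2.undistortPoints(np.stack([u,v],-1).reshape(-1,1,2).astype(float),np.array(K),np.array(d["D"])).reshape(h,w,2)
    c=np.dstack([p*z[...,None],z]); R=cv2.Rodrigues(np.array(d["rvec"],float))[0]
    W=(c-np.array(d["tvec"]).reshape(3))@R
    W[z==0]=np.nan
    return W
E
python3 - <<'E'
from h import *
s=env.observe();print({k:np.round(v,3).tolist() for k,v in s.items()})
for n in("top","side"):
    d=get_image(n);cv2.imwrite(f"pics/{n}0.png",d["img"][...,::-1]);np.savez(f"{n}0.npz",W=cloud(d),img=d["img"])
E
```

```text
{'time_s': 0.0, 'q': [59.399, 21.842, 74.386, 0.001, 83.859, -12.336], 'qvel': [0.043, -0.022, -0.063, -0.012, 0.07, 0.128], 'joint_efforts': [-0.0, -44.846, -23.128, -0.0, 0.005, 0.0], 'position': [0.172, 0.522, 0.231], 'tool_rot': [[-0.95, 0.313, -0.001], [0.313, 0.95, -0.001], [0.0, -0.001, -1.0]], 'ft_force': [-0.6, -0.212, -0.351], 'wrist_torque': [0.042, 0.028, -0.001], 'gripper_force': 0.0, 'grip_width': 0.085}
```

View pics/top0.png

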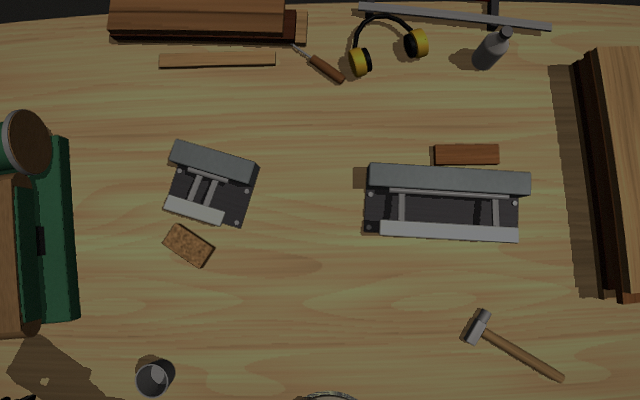

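View pics/side0.png

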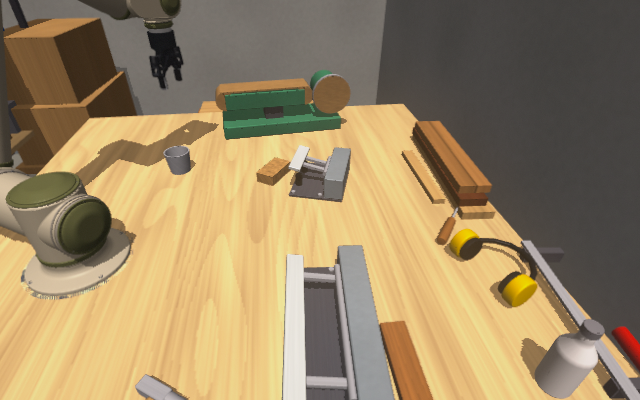

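The top view shows the long bar at (380..518, 220..242), with its box behind it at larger x. The short bar is at (165..222, 195..222), on the left. I'll measure the long bar next.

```bash
python3 - <<'E'
from h import *
for n,box in(("top",(360,535,205,250)),("side",(270,312,240,400))):
    W=np.load(n+"0.npz")["W"];a,b,c,e=box
    P=W[c:e,a:b].reshape(-1,3);P=P[(P[:,2]>.06)&(P[:,2]<.1)]
    # restrict to bar: largest connected cluster by fit: exclude arms
    img=np.load(n+"0.npz")["img"][c:e,a:b]
    m=((W[c:e,a:b,2]>.068)&(W[c:e,a:b,2]<.1)&(img.min(-1)>110)).astype(np.uint8)
    m=cv2.morphologyEx(m,cv2.MORPH_OPEN,np.ones((5,5)))
    k,l,s,_=cv2.connectedComponentsWithStats(m);i=1+s[1:,4].argmax();Q=W[c:e,a:b][l==i]
    r=cv2.minAreaRect(Q[:,:2].astype(np.float32));print(n,len(Q),s[i],r,"corners",cv2.boxPoints(r).round(4).tolist())
    A=np.c_[Q[:,:2]-r[0],np.ones(len(Q))];print("plane",np.linalg.lstsq(A,Q[:,2],rcond=None)[0],Q[:,2].min(),Q[:,2].max())
W=np.load("top0.npz")["W"]
for u,v in((380,220),(381,235),(450,231),(518,241),(517,229),(450,205),(450,180),(350,220)):print(u,v,W[v,u].round(4))
E
python3 - <<'E'
import cv2
i=cv2.imread("pics/top0.png")[150:255,350:540];cv2.imwrite("pics/crop.png",cv2.resize(i,None,fx=4.2,fy=4.2,interpolation=cv2.INTER_CUBIC))
E
```

```text
top 1850 [  21   15  138   22 1850] ((0.49753913283348083, -0.28665369749069214), (0.31601178646087646, 0.03175758942961693), 85.15347290039062) corners [[0.4684000015258789, -0.44279998540878296], [0.5, -0.4453999996185303], [0.5267000198364258, -0.1306000053882599], [0.4950999915599823, -0.12790000438690186]]
plane [-0.16210075  0.01356996  0.08025251] 0.07223283400783985 0.08655291569501934
side 2947 [  13   14   24  146 2947] ((0.4978249669075012, -0.2796095013618469), (0.30395615100860596, 0.03639155626296997), 85.04425811767578) corners [[0.4666000008583069, -0.4293999969959259], [0.5027999877929688, -0.4325999915599823], [0.5291000008583069, -0.1298000067472458], [0.4927999973297119, -0.1265999972820282]]
plane [-0.14094543  0.0109067   0.07930877] 0.07223652938735288 0.08435980466385934
380 220 [ 0.5287 -0.1368  0.0097]
381 235 [ 0.4922 -0.1289  0.0818]
450 231 [ 0.4973 -0.285   0.0826]
518 241 [ 0.4703 -0.4404  0.0838]
517 229 [ 0.4976 -0.4417  0.0791]
450 205 [ 0.5614 -0.3104  0.0061]
450 180 [ 0.6143 -0.2936  0.0729]
350 220 [ 5.308e-01 -6.480e-02 -4.000e-04]
```

View pics/crop.png

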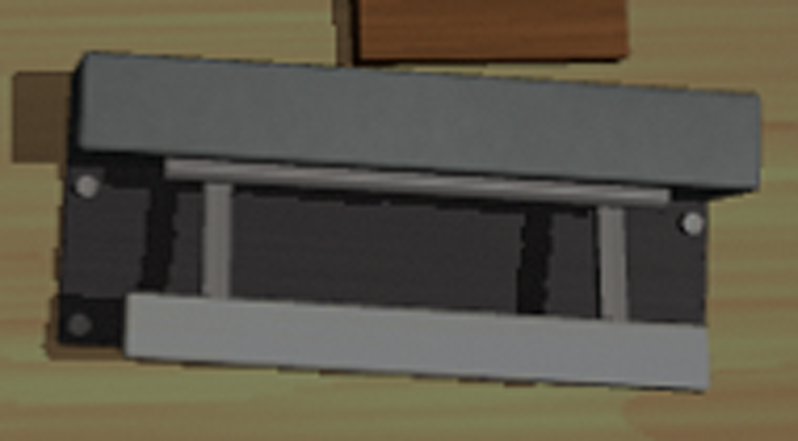

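The long bar's middle is at about (0.4975, -0.2865, 0.080). It measures about 317 x 33 mm against 320 x 36 expected, and it is turned about -5°. I'll shut the fingers and travel there at a height of 0.23.

step_arm:
  targets:
    - [[-0.08, -0.09, 0], [0, 0, 0]]
    - [[-0.16, -0.18, 0], [0, 0, 0]]
    - [[-0.24, -0.28, 0], [0, 0, 0]]
    - [[-0.32, -0.37, 0], [0, 0, 0]]
    - [[-0.4, -0.46, 0], [0, 0, 0]]
    - [[-0.47, -0.56, 0], [0, 0, 0]]
    - [[-0.55, -0.65, 0], [0, 0, 0]]
    - [[-0.625, -0.74, 0], [0, 0, 0]]
  jaw: 0
  grip_force: 20

```text
time_s: 0.77
position: [0.2809, 0.251, 0.2312]
tool_rot: [[-0.95, 0.313, -0.0], [0.313, 0.95, -0.0], [0.0, -0.0, -1.0]]
ft_force: [1.6, 0.5, -0.4]
grip_width: 0.0004
gripper_force: 0.0
```

step_arm:
  targets:
    - [[-0.08, -0.09, 0], [0, 0, 0]]
    - [[-0.16, -0.18, 0], [0, 0, 0]]
    - [[-0.24, -0.28, 0], [0, 0, 0]]
    - [[-0.32, -0.37, 0], [0, 0, 0]]
    - [[-0.4, -0.46, 0], [0, 0, 0]]
    - [[-0.47, -0.56, 0], [0, 0, 0]]
    - [[-0.55, -0.65, 0], [0, 0, 0]]
    - [[-0.625, -0.74, 0], [0, 0, 0]]

```text
time_s: 1.43
position: [0.3895, -0.0188, 0.2313]
tool_rot: [[-0.949, 0.314, -0.0], [0.314, 0.949, 0.0], [0.0, 0.0, -1.0]]
ft_force: [0.7, 0.4, -0.3]
grip_width: -0.0003
gripper_force: 0.0
```

step_arm:
  targets:
    - [[-0.08, -0.09, 0], [0, 0, -0.04]]
    - [[-0.16, -0.18, 0], [0, 0, -0.08]]
    - [[-0.24, -0.28, 0], [0, 0, -0.12]]
    - [[-0.32, -0.37, 0], [0, 0, -0.16]]
    - [[-0.4, -0.46, 0], [0, 0, -0.2]]
    - [[-0.47, -0.56, 0], [0, 0, -0.24]]
    - [[-0.55, -0.65, 0], [0, 0, -0.27]]
    - [[-0.625, -0.74, 0], [0, 0, -0.298]]
    - [[-0.625, -0.74, 0], [0, 0, -0.298]]
    - [[-0.625, -0.74, 0], [0, 0, -0.298]]

```text
time_s: 2.27
position: [0.4977, -0.2876, 0.2301]
tool_rot: [[-0.996, 0.086, -0.001], [0.086, 0.996, 0.001], [0.002, 0.001, -1.0]]
ft_force: [0.0, 1.7, -0.3]
grip_width: -0.0002
gripper_force: 0.0
```

step_arm:
  targets:
    - [[0, 0.003, 0.06], [0, 0, 0]]
    - [[0, 0.003, 0.12], [0, 0, 0]]
    - [[0, 0.003, 0.19], [0, 0, 0]]
    - [[0, 0.003, 0.26], [0, 0, 0]]
    - [[0, 0.003, 0.32], [0, 0, 0]]
    - [[0, 0.003, 0.38], [0, 0, 0]]
    - [[0, 0.003, 0.42], [0, 0, 0]]
    - [[0, 0.003, 0.42], [0, 0, 0]]
    - [[0, 0.003, 0.42], [0, 0, 0]]

```text
time_s: 3.02
position: [0.4977, -0.2846, 0.1055]
tool_rot: [[-0.996, 0.084, -0.001], [0.084, 0.996, 0.001], [0.001, 0.001, -1.0]]
ft_force: [-0.1, 0.3, -0.5]
grip_width: 0.0002
gripper_force: 0.0
```

Run:
```python
from h import *
s=env.observe();print(s["position"],s["ft_force"])
o=[]
for n,b in(("top",(150,260,350,540)),("side",(150,400,220,420))):
    a=get_image(n)["img"][b[0]:b[1],b[2]:b[3],::-1];o.append(cv2.resize(a,(int(a.shape[1]*(590/a.shape[0])) if n=="side" else 790,590 if n=="side" else 457)))
cv2.imwrite("pics/top1.png",o[0]);cv2.imwrite("pics/side1.png",o[1])
```

```text
[ 0.49766658 -0.28460942  0.10550606] [-0.05077534  0.31061043 -0.46909084]
```

View pics/top1.png

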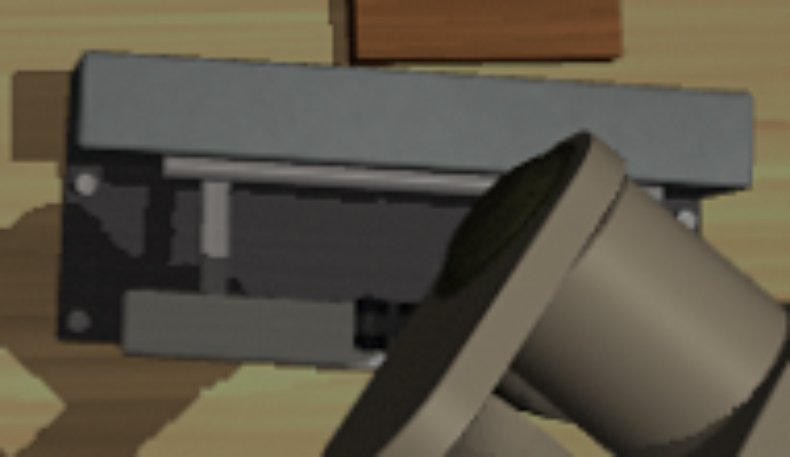

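View pics/side1.png

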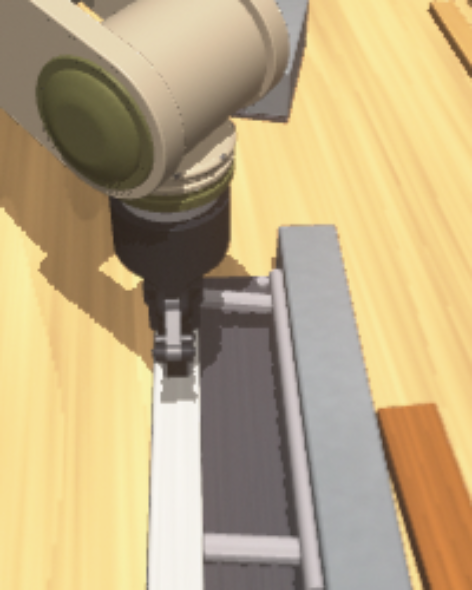

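The fingers are over the bar's centreline in both views: the tip is at about (175, 365) in the side crop and (370, 330) in the top crop. Next I'll press slowly.

step_arm:
  targets:
    - [[0, -0.006, 0.025], [0, 0, 0]]
    - [[0, -0.006, 0.05], [0, 0, 0]]
    - [[0, -0.006, 0.065], [0, 0, 0]]
    - [[0, -0.006, 0.072], [0, 0, 0]]
    - [[0, -0.006, 0.08], [0, 0, 0]]
    - [[0, -0.006, 0.087], [0, 0, 0]]
    - [[0, -0.006, 0.093], [0, 0, 0]]
    - [[0, -0.006, 0.1], [0, 0, 0]]
    - [[0, -0.006, 0.107], [0, 0, 0]]

```text
time_s: 3.87
position: [0.4974, -0.2875, 0.0739]
tool_rot: [[-0.996, 0.085, -0.0], [0.085, 0.996, -0.001], [0.0, -0.001, -1.0]]
ft_force: [-3.9, 0.5, 8.5]
grip_width: 0.0003
gripper_force: 3.7
```

step_arm:
  targets:
    - [[0, 0.002, 0.006], [0, 0, 0]]
    - [[0, 0.002, 0.012], [0, 0, 0]]
    - [[0, 0.002, 0.018], [0, 0, 0]]
    - [[0, 0.002, 0.024], [0, 0, 0]]
    - [[0, 0.002, 0.03], [0, 0, 0]]
    - [[0, 0.002, 0.035], [0, 0, 0]]
    - [[0, 0.002, 0.04], [0, 0, 0]]
    - [[0, 0.002, 0.044], [0, 0, 0]]

```text
time_s: 4.53
position: [0.4972, -0.2872, 0.0608]
tool_rot: [[-0.996, 0.085, -0.001], [0.085, 0.996, -0.001], [0.001, -0.001, -1.0]]
ft_force: [-5.8, -0.9, 9.1]
grip_width: 0.0
gripper_force: 4.4
```

step_arm:
  targets:
    - [[0, 0, 0.004], [0, 0, 0]]
    - [[0, 0, 0.008], [0, 0, 0]]
    - [[0, 0, 0.011], [0, 0, 0]]
    - [[0, 0, 0.014], [0, 0, 0]]
    - [[0, 0, 0.014], [0, 0, 0]]

```text
time_s: 4.95
position: [0.4973, -0.2873, 0.0575]
tool_rot: [[-0.996, 0.084, -0.0], [0.084, 0.996, -0.002], [0.0, -0.002, -1.0]]
ft_force: [-8.3, 0.6, 15.9]
grip_width: 0.0001
gripper_force: 8.0
```

step_arm:
  targets:
    - [[0, 0, 0.002], [0, 0, 0]]
    - [[0, 0, 0.004], [0, 0, 0]]
    - [[0, 0, 0.004], [0, 0, 0]]

```text
time_s: 5.2
position: [0.4973, -0.2873, 0.0573]
tool_rot: [[-0.996, 0.084, 0.0], [0.084, 0.996, -0.002], [-0.0, -0.002, -1.0]]
ft_force: [-11.7, 2.8, 24.2]
grip_width: -0.0002
gripper_force: 12.3
```

The force rises steeply while z stays at 0.0573, so the bar is on its stops. I'll lift off and check.

step_arm:
  targets:
    - [[0, 0, -0.008], [0, 0, 0]]
    - [[0, 0, -0.025], [0, 0, 0]]
    - [[0, 0, -0.07], [0, 0, 0]]
    - [[0, 0, -0.15], [0, 0, 0]]
    - [[0, 0, -0.25], [0, 0, 0]]
    - [[0, 0, -0.37], [0, 0, 0]]
    - [[0, 0, -0.48], [0, 0, 0]]
    - [[0, 0, -0.55], [0, 0, 0]]
    - [[0, 0, -0.55], [0, 0, 0]]

```text
time_s: 5.95
position: [0.4991, -0.2877, 0.2247]
tool_rot: [[-0.996, 0.084, 0.007], [0.084, 0.996, -0.006], [-0.007, -0.005, -1.0]]
ft_force: [-0.5, -0.4, -0.3]
grip_width: 0.0001
gripper_force: 0.0
```

step_arm:
  targets:
    - [[0, 0.1, 0], [0, 0, 0]]
    - [[0, 0.2, 0], [0, 0, 0]]
    - [[0, 0.3, 0], [0, 0, 0]]
    - [[0, 0.4, 0], [0, 0, 0]]
    - [[0, 0.5, 0], [0, 0, 0]]
    - [[0, 0.6, 0], [0, 0, 0]]
    - [[0, 0.7, 0], [0, 0, 0]]
    - [[0, 0.8, 0], [0, 0, 0]]
    - [[0, 0.9, 0], [0, 0, 0]]
    - [[0, 0.9, 0], [0, 0, 0]]

```text
time_s: 6.78
position: [0.5203, -0.0134, 0.219]
tool_rot: [[-0.997, 0.081, -0.001], [0.081, 0.997, 0.002], [0.001, 0.002, -1.0]]
ft_force: [-0.6, 0.3, -0.0]
grip_width: -0.0001
gripper_force: 0.0
```

Run:
```python
from h import *
d=get_image("top");cv2.imwrite("pics/top2.png",d["img"][...,::-1]);W=cloud(d)
d=get_image("side");cv2.imwrite("pics/side2.png",d["img"][...,::-1]);S=cloud(d)
u=np.array([.9965,-.084]);v=np.array([.084,.9965]);c=np.array([.4975,-.2865])
for n,X in(("top",W),("side",S),("top_before",np.load("top0.npz")["W"])):
    P=X.reshape(-1,3);a=(P[:,:2]-c)@u;b=(P[:,:2]-c)@v
    m=(abs(a)<.012)&(abs(b)<.15)&(P[:,2]>.03)&(P[:,2]<.1)
    print(n,m.sum(),np.linalg.lstsq(np.c_[a,b,np.ones_like(a)][m],P[m,2],rcond=None)[0])
print(env.observe()["time_s"],env.observe()["ft_force"])
```

```text
top 1320 [0.09522433 0.00083616 0.05743472]
side 1819 [ 0.09962601 -0.0014336   0.05660685]
top_before 1367 [-0.15753225  0.00068308  0.08029502]
6.8833 [ 0.38058127  0.42553225 -0.13175217]
```

View pics/side2.png

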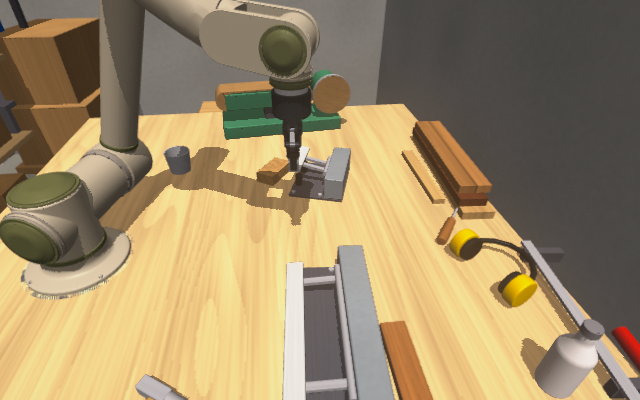

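The picture shows the long bar down, at about (295, 335), and the short bar still up at about (300, 158). The long bar's top is at 57 mm, tilted 0.1 rad as expected at home, and its ends are level.

```bash
python3 -c "
from rig import close_job;print(close_job())"
```

```text
the job is handed in; nothing more can be done
None
```

The long stop bar is fully home (top at 57 mm) with both ends level and the arm clear of it, the short start bar was never touched, and the job is handed in at about 7 s.

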